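# Set up to rinse the vial block

## Task

Get ready to rinse the aluminium vial block over the flask. First lift the white funnel out of its grey stand, set it into the flask's neck, fully home and upright, and let go of it. Then find which end of the lying block has the blind hole, turn the block so that the hole faces straight up, and finish while still holding it like that, still, over the middle of the funnel and a few centimetres above it without touching it; leave the flask upright and do not disturb the jar, the beaker and the book.

Things in the scene. Friction and masses are not known exactly. Their poses are not given: they have to be found in the camera images.
- block: Bare aluminium block, 44 x 44 mm square and 60 mm long, 0.2 to 0.3 kg, lying on one long side on the bench. One 44 x 44 end has a central round blind hole, 30 mm wide and 45 mm deep (wide enough to feel or look into); the other five faces are plain. It can lie with the hole towards any side. Origin at the block's centre (22 mm above the bench as it lies); its x axis runs along the length and points out of the hole.
- block_hole (a point): Centre of the hole's mouth, on the block's end face, 30 mm from the block's centre along its x axis.
- funnel: White plastic powder funnel, 75 mm high, 40 g, at first upright in the hole of the grey stand. Origin at the centre of the stem's lower tip, z axis up through the rim. The stem is tapered, 15 mm wide at the tip to 20 mm at 32 mm up; there a flat round shoulder 36 mm wide, which rests on the stand or on the flask's rim; above it the cup widens, and from 55 to 75 mm up it is an upright band 50 mm in outer diameter (wall 3 mm), good to grip from above.
- funnel_rim (a point): Centre of the funnel's upper rim, 75 mm above the stem's tip.
- flask: Loose glass conical flask, empty, 0.3 kg, 110 mm high, 86 mm wide at the foot, neck 36 mm wide outside and 28 mm inside. Stands upright on the bench. Origin at the centre of its underside, z up.
- flask_mouth (a point): Centre of the flask's mouth, level with the rim, 110 mm above the bench. With the funnel home its stem tip is 32 mm below this point, its rim 43 mm above.
- stand: Grey plastic funnel stand, 90 x 90 x 50 mm, fixed to the bench, with an upright 29 mm through hole in its middle. Origin at the centre of its underside. The funnel hangs in it with its shoulder on the top face, so the funnel's rim is 93 mm above the bench.
- jar: Bystander: closed amber jar, 60 mm wide, 85 mm high. Origin at the centre of its underside.
- beaker: Bystander: white open cup, 64 mm wide, 70 mm high. Origin at the centre of its underside.
- book: Bystander: thick blue book lying flat, 144 x 190 x 40 mm. Origin at the centre of its underside.
There are look-alikes about, which are no part of the job. What is shaped like the block but red is not meant.

How it is judged:
By the outcome, as a careful person would: the job done as asked, in the order asked, and still so for the second after the job is handed in, while the arm keeps its last pose, push and grip.
It also fails if it takes over 72 s, if anything falls off the work surface, if the arm or the gripper's body presses on something with over 40 N, if the wrist force passes 120 N, or if a joint passes its speed limit or range.

## Robot

A 6-joint arm with a two-finger parallel gripper is mounted at the origin on the work surface. World frame = base frame: x ahead of the robot, y to its left, z up, the work surface at z = 0. Lengths are in m, angles in rad, forces in N, time in s.
With the tool pointing down it reaches from about 0.225 to 0.875 m from the base axis. Payload 3.4 kg.
Tool frame: the origin (TCP) lies midway between the tips of the shut fingers; the grasp point (between the pads) lies r.tcp_to_grasp behind it (r.tcp_to_grasp is the distance from the TCP to the grasp point, in m); z points along the fingers, y is the direction in which the jaws open and shut (so a half turn about z gives the same grasp; the last joint's range is limited). The gripper opens to 85 mm and grips with 20 to 120 N. Pads are 22 mm wide; open, the fingers measure 114 mm over their backs; the gripper's body (76 mm by 85 mm) begins 54 mm behind the grasp point. The pads swing forward as they close: fully open they stand 13 mm farther back than shut.
Start: joints at [-1.308, 0.276, 1.505, -0, 1.361, -0.121], TCP at [0.215, -0.533, 0.231] pointing down, gripper open.
Joint ranges: [-2.89, 2.89], [-0.75, 2.08], [0.22, 2.7], [-1.18, 4.32], [0.11, 2.71], [-2.7, 2.7]. Speed limits (rad/s): [2.57, 2.57, 3.14, 3.14, 3.14, 3.14].

## Interface

Orientations are given as a unit quaternion [x, y, z, w].
In Python, from station import observe, optics, r gives the robot as it stands. The module is installed in compiled form; this text tells all that it offers.
- The arm moves only by the tool servo_tool, never from a script. Its arguments are lists of equal length, an entry for each row: "slide": the shift along the tool's x, y, z in units of 0.025 m (1.0 is 0.025 m), a list of three; "twist": the turn, a rotation vector about the tool's x, y, z in units of 0.1 rad (1.0 is 0.1 rad), a list of three. A call has 1 to 12 rows; each row shifts and turns the commanded pose from where the row before left it, along the tool's axes as they then stand; what a row does not reach is not made up. A row lasts 1/8 s, in which the tool goes at most 62.5 mm and 10.7 degrees, less where a joint would pass 70% of its speed; a pose out of reach is approached as far as the arm can. A call with a number of a shift or a turn outside -1 to 1 is refused whole. A call with a gripper value outside its range is refused whole. "fingers" is the closure, from 0 (fully open) to 1 (shut), set as the call begins (left out, the last holds). The fingers move at their own pace and stop on an object; "newtons" is the grip in N (left out, the last holds). Time passes only in rows, so rows that do not move let the fingers close. It gives the time, the measured TCP pose, the force and the opening at its end, in the units of the state.
- observe(): the state, without advancing time (a new reading comes with each control period).
- optics.snapshot(name): name is "scene" or "side" or "wrist"; returns a dict with "frame" (480x640x3 uint8, red, green, blue), "depth" (480x640 float32, m along the optical axis (not along the pixel's ray), 0 where there is no reading), "K" (3x3 intrinsics, pixels), "R" (3x3) and "t" (3): a world point X has camera coordinates R X + t; the wrist camera has in their place "mount" (4x4, takes a point from camera to tool coordinates, whose origin is the TCP and whose axes are the flange's). Camera axes: x right, y down, z forward; pixel columns grow to the right and rows downward; lengths in m; the calibration is good to about 2 mm. A picture is of the moment at which its call begins: read the wrist's pose just before it.
- r.close_job(): hands the job in, once; it reports no verdict.
The state is a dict: "clock": time; "joint_pos": joint angles; "joint_vel": joint speeds; "joint_efforts": joint torques, N m; "eef_pos": TCP position; "tcp_rot": TCP orientation; "ft_force": force on the tool from outside, world axes, zero at the start; "torque": the same for the moment, N m; "opening": finger opening in m.
Only numpy, scipy, OpenCV 4.12 (cv2) and the standard library are available. Lean on these libraries where they do the work, as an engineer would, in place of code of your own. Each camera call takes 0.05 s, during which the arm holds its last target. There are 200 camera calls.

## Working session

There is one attempt and no reset: what is moved stays moved. The work goes in short steps, Python scripts to look and compute and a tool call to move; the robot and the scene stay as the last step left them, time stands still between calls to the robot, and variables do not carry over. Pictures are saved under pics/ and viewed, about 8 in all and at most 12, crops included, and the job is handed in when it is done.

Besides the shell and the picture viewer there is one more tool, called after ">>>" in YAML: its name, and indented under it one key for each argument. servo_tool: Moves the arm, as the interface text tells. Its arguments: {"type":"object","properties":{"slide":{"type":"array"},"twist":{"type":"array"},"fingers":{"type":"number"},"newtons":{"type":"number"}},"required":["slide","twist"]}

```bash
mkdir -p pics; python3 - <<'E'
from station import observe, optics, r
import cv2,numpy as np
s=observe();print({k:np.round(v,3).tolist() for k,v in s.items()},r.tcp_to_grasp)
ims=[]
for n in("scene","side","wrist"):
    d=optics.snapshot(n);np.savez(f"{n}0.npz",**d);print(n,d["K"].round(1).tolist(),[d[k].round(3).tolist() for k in("R","t","mount") if k in d])
    cv2.imwrite(f"pics/{n}0.png",d["frame"][:,:,::-1])
E
```

```text
{'clock': 0.0, 'joint_pos': [-1.308, 0.277, 1.506, -0.0, 1.361, -0.121], 'joint_vel': [-0.002, 0.001, 0.001, -0.001, 0.001, 0.001], 'joint_efforts': [-0.0, -41.678, -24.581, -0.0, 0.011, -0.0], 'eef_pos': [0.215, -0.533, 0.23], 'tcp_rot': [0.982, 0.191, -0.0, -0.001], 'ft_force': [0.224, -0.619, -0.188], 'torque': [-0.018, 0.013, -0.025], 'opening': 0.085} 0.0187
scene [[603.9, 0.0, 316.4], [0.0, 603.9, 251.3], [0.0, 0.0, 1.0]] [[[0.83, 0.558, -0.007], [0.296, -0.45, -0.843], [-0.473, 0.697, -0.539]], [-0.497, -0.103, 1.442]]
side [[493.5, 0.0, 324.6], [0.0, 493.5, 245.1], [0.0, 0.0, 1.0]] [[[0.986, -0.168, -0.02], [-0.13, -0.68, -0.722], [0.108, 0.714, -0.692]], [-0.61, 0.147, 0.9]]
wrist [[353.5, 0.0, 315.3], [0.0, 353.5, 238.0], [0.0, 0.0, 1.0]] [[[0.003, -0.959, -0.284, 0.071], [1.0, 0.002, 0.002, -0.0], [-0.001, -0.284, 0.959, -0.143], [0.0, 0.0, 0.0, 1.0]]]
```

View pics/scene0.png

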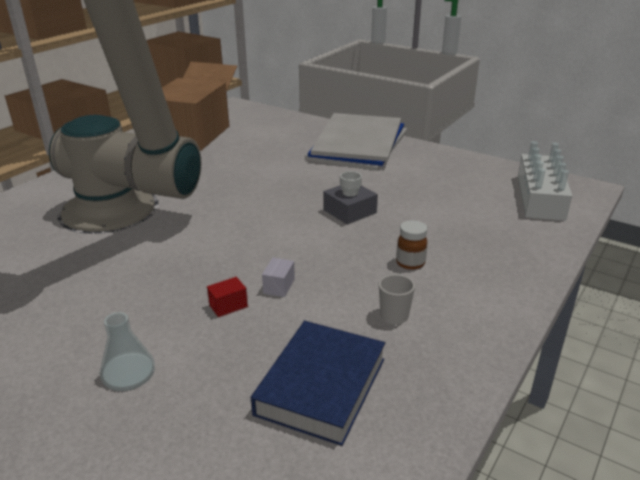

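View pics/side0.png

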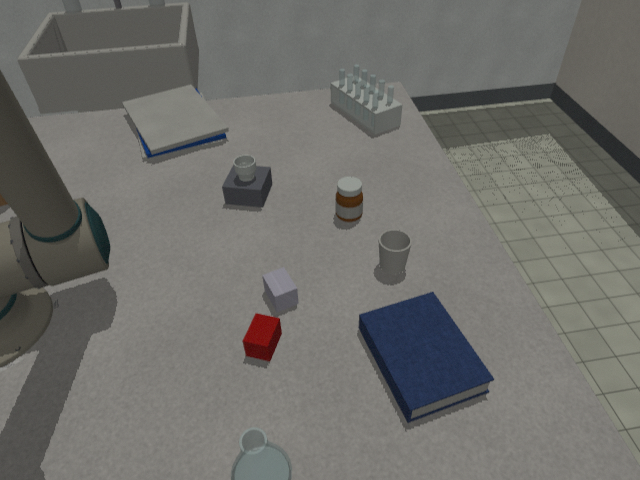

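Scene view: the block (lavender-grey) is at (278,277), the red look-alike at (228,296), the funnel and stand at (349,190), and the flask at (125,350). In the side view the same things are at block (280,291), red (262,337), funnel (245,170) and flask (258,455). The grey-white block fits "bare aluminium"; the red one is the decoy.

```bash
cat > h.py <<'E'
import numpy as np, cv2
from scipy.spatial.transform import Rotation as Ro
def ray(d,px,pose=None):
    K=d["K"];v=np.linalg.solve(K,np.array([px[0],px[1],1.]))
    if pose is None: return -d["R"].T@d["t"], d["R"].T@v
    T=np.eye(4);T[:3,:3]=Ro.from_quat(pose[1]).as_matrix();T[:3,3]=pose[0]
    T=T@d["mount"];return T[:3,3],T[:3,:3]@v
def plane(d,px,z,pose=None):
    o,v=ray(d,px,pose);return o+v*(z-o[2])/v[2]
def tri(*rays):
    A=np.zeros((3,3));b=np.zeros(3)
    for o,v in rays:
        v=v/np.linalg.norm(v);P=np.eye(3)-np.outer(v,v);A+=P;b+=P@o
    X=np.linalg.solve(A,b)
    return X,max(np.linalg.norm((np.eye(3)-np.outer(v,v)/(v@v))@(X-o)) for o,v in rays)
def world(d,u,v,pose=None):
    o,w=ray(d,(u,v),pose);return o+w*float(d["depth"][v,u])
E
python3 - <<'E'
from h import *
a=dict(np.load("scene0.npz"));b=dict(np.load("side0.npz"))
for n,p,q in [("funnel rim",(350,178),(245,162)),("flask mouth",(118,320),(254,437)),("jar top",(413,229),(349,185)),("beaker top",(396,286),(395,241))]:
    X,e=tri(ray(a,p),ray(b,q));print(n,X.round(3),round(e,4))
for n,d,box in(("scene",a,(255,250,305,305)),("side",b,(250,258,310,322))):
    x0,y0,x1,y1=box;c=d["frame"][y0:y1,x0:x1].astype(int)
    m=((c[...,2]-c[...,0])>3)&((c.max(2))>60)
    ct=max(cv2.findContours(m.astype(np.uint8),0,2)[0],key=cv2.contourArea)
    print(n,cv2.contourArea(ct),[(p[0]+[x0,y0]).tolist() for p in cv2.approxPolyDP(ct,2.5,True)])
print("book",[plane(a,p,.04).round(3)[:2].tolist() for p in((308,325),(385,345),(346,430),(254,398))])
c=[cv2.resize(d["frame"][y-40:y+40,x-40:x+40],(400,400),interpolation=2) for d,x,y in((a,278,277),(b,280,291))]
cv2.imwrite("pics/blk.png",np.hstack(c)[:,:,::-1])
E
```

```text
funnel rim [0.491 0.299 0.089] 0.0009
flask mouth [ 0.47  -0.348  0.106] 0.001
jar top [0.705 0.186 0.078] 0.0
beaker top [0.759 0.012 0.066] 0.0002
scene 439.5 [[273, 259], [264, 272], [265, 280], [269, 275], [276, 278], [275, 287], [281, 281], [283, 284], [277, 288], [279, 291], [275, 291], [282, 292], [278, 289], [286, 289], [287, 285], [281, 286], [288, 281], [285, 281], [286, 274], [289, 279], [292, 262]]
side 861.0 [[284, 268], [263, 275], [269, 287], [265, 288], [270, 289], [267, 294], [272, 301], [274, 295], [273, 303], [279, 305], [276, 310], [283, 309], [286, 303], [289, 306], [297, 302], [296, 287]]
book [[0.673, -0.135], [0.804, -0.108], [0.842, -0.289], [0.701, -0.313]]
```

View pics/blk.png

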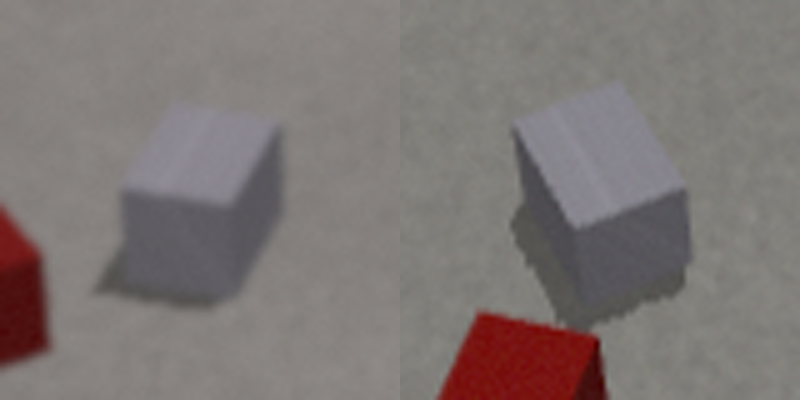

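```bash
python3 - <<'E'
from h import *
a=dict(np.load("scene0.npz"));b=dict(np.load("side0.npz"))
P=[plane(a,(238+x/5,237+y/5),.044) for x,y in((122,188),(228,207),(283,123),(178,104))]
Q=[plane(b,(240+x/5,251+y/5),.044) for x,y in((114,124),(178,228),(287,188),(218,84))]
for n,P in(("scene",P),("side",Q)):
    P=np.array(P)[:,:2];e=np.roll(P,-1,0)-P
    print(n,P.round(3).tolist(),P.mean(0).round(4),np.linalg.norm(e,axis=1).round(3),np.degrees(np.arctan2(e[:,1],e[:,0])).round(0))
print("red", [plane(a,p,.044).round(3)[:2].tolist() for p in((208,289),(216,306),(247,297),(238,280))])
E
```

```text
scene [[0.522, -0.065], [0.562, -0.053], [0.546, 0.004], [0.504, -0.008]] [ 0.5335 -0.0303] [0.042 0.059 0.044 0.06 ] [  16.  105. -165.  -73.]
side [[0.502, -0.011], [0.52, -0.066], [0.561, -0.054], [0.542, 0.002]] [ 0.5312 -0.0322] [0.058 0.042 0.059 0.042] [ -71.   16.  109. -162.]
red [[0.468, -0.155], [0.513, -0.184], [0.542, -0.134], [0.495, -0.103]]
```

Both views show the block's −y end and one long side, and both are plain. The axis therefore runs along about 107°, and the hole should be on the hidden +y end. I'll confirm that from the wrist camera later. Funnel first.

>>> servo_tool:
  slide:
    - [0.85, -1, 0]
    - [0.85, -1, 0]
    - [0.85, -1, 0]
    - [0.85, -1, 0]
    - [0.85, -1, 0]
    - [0.85, -1, 0]
    - [0.85, -1, 0]
    - [0.85, -1, 0]
    - [0.85, -1, 0]
    - [0.85, -1, 0]
    - [0.85, -1, 0]
    - [0.85, -1, 0]
  twist:
    - [0, 0, 0]
    - [0, 0, 0]
    - [0, 0, 0]
    - [0, 0, 0]
    - [0, 0, 0]
    - [0, 0, 0]
    - [0, 0, 0]
    - [0, 0, 0]
    - [0, 0, 0]
    - [0, 0, 0]
    - [0, 0, 0]
    - [0, 0, 0]

```text
clock: 1.65
eef_pos: [0.3395, -0.1584, 0.2312]
tcp_rot: [0.982, 0.191, -0.0, -0.0]
ft_force: [0.9, 0.2, 0.7]
opening: 0.0853
```

>>> servo_tool:
  slide:
    - [0.85, -1, 0]
    - [0.85, -1, 0]
    - [0.85, -1, 0]
    - [0.85, -1, 0]
    - [0.85, -1, 0]
    - [0.85, -1, 0]
    - [0.85, -1, 0]
    - [0.85, -1, 0]
    - [0.85, -1, 0]
    - [0.85, -1, 0]
    - [0.85, -1, 0]
    - [0.85, -1, 0]
  twist:
    - [0, 0, 0]
    - [0, 0, 0]
    - [0, 0, 0]
    - [0, 0, 0]
    - [0, 0, 0]
    - [0, 0, 0]
    - [0, 0, 0]
    - [0, 0, 0]
    - [0, 0, 0]
    - [0, 0, 0]
    - [0, 0, 0]
    - [0, 0, 0]

```text
clock: 3.15
eef_pos: [0.4636, 0.2151, 0.231]
tcp_rot: [0.982, 0.191, -0.0, 0.0]
ft_force: [-0.5, 0.7, 0.4]
opening: 0.0855
```

```bash
cat >> h.py <<'E'
import json
def snap(name,tag):
    from station import observe, optics
    s=observe();d=optics.snapshot(name);pose=(np.array(s["eef_pos"]),np.array(s["tcp_rot"]))
    open("log.txt","a").write(json.dumps([np.array(s[k]).tolist() for k in("joint_pos","eef_pos","tcp_rot")])+"\n")
    np.savez(tag+".npz",pose_p=pose[0],pose_q=pose[1],**d);cv2.imwrite(f"pics/{tag}.png",d["frame"][:,:,::-1])
    print("j",np.round(s["joint_pos"],3),"p",pose[0].round(4)); return d,pose
def goto(pose,P,q=None):
    R=Ro.from_quat(pose[1]);print("slide units",(R.inv().apply(np.array(P)-pose[0])/.025).round(2),"twist units",((R.inv()*Ro.from_quat(q)).as_rotvec()/.1).round(2) if q is not None else "")
E
python3 - <<'E'
from h import *
d,p=snap("wrist","w1")
E
```

```text
j [ 0.298  0.18   1.636 -0.     1.326  1.485] p [0.4636 0.2151 0.231 ]
```

View pics/w1.png

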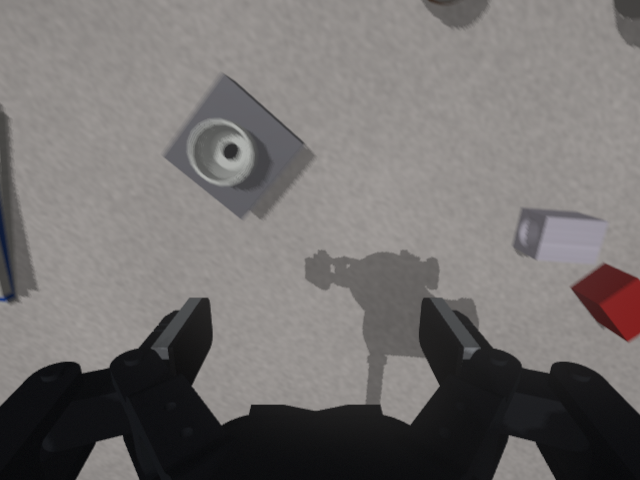

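Wrist view: the funnel rim is at (222,152) on the stand. The block at (565,237) shows its round hole at (526,231), on its left (+y) end. That confirms the hole direction of about 107°.

```bash
cat >> h.py <<'E'
def rim(d,pose,box,th=150,z=.093):
    x0,y0,x1,y1=box;g=cv2.cvtColor(d["frame"][y0:y1,x0:x1],cv2.COLOR_RGB2GRAY)
    m=(g>th).astype(np.uint8);ct=max(cv2.findContours(m,0,2)[0],key=cv2.contourArea)
    (c,ax,an)=cv2.fitEllipse(cv2.convexHull(ct));c=(c[0]+x0,c[1]+y0)
    X=plane(d,c,z,pose);print("ellipse",np.round(c,1),np.round(ax,1),"X",X.round(4)); return c,X
E
python3 - <<'E'
from h import *
d=dict(np.load("w1.npz"));p=(d["pose_p"],d["pose_q"])
g=cv2.cvtColor(d["frame"],cv2.COLOR_RGB2GRAY);print(g[152,170:280:4],g[100:200:4,222])
for th in(110,120,130): rim(d,p,(180,110,270,195),th)
# block: top face
c=d["frame"].astype(int)
E
```

```text
[ 96  96  96  96 113 138 103  94 100  98  98 124 162 124  46  45  45 108
 166 174 157  98  72  68  70  97  98  98] [100  99  99  99  98 153 120  89  99 111 137 145 127 124 171 174 175 131
 133 134 129 147  95  96  95]
ellipse [219.5 151.6] [63.2 72.1] X [0.4894 0.3054 0.093 ]
ellipse [219.5 151.5] [62.7 70.5] X [0.4894 0.3054 0.093 ]
ellipse [219.8 151.7] [62.2 68.6] X [0.4894 0.3052 0.093 ]
```

>>> servo_tool:
  slide:
    - [0.77, -0.98, 0.4]
    - [0.77, -0.98, 0.4]
    - [0.77, -0.98, 0.4]
    - [0, 0, 0]
  twist:
    - [0, 0, 0]
    - [0, 0, 0]
    - [0, 0, 0]
    - [0, 0, 0]

```text
clock: 3.7
eef_pos: [0.4893, 0.3051, 0.1998]
tcp_rot: [0.981, 0.192, -0.001, 0.0]
ft_force: [1.5, -0.1, 0.2]
opening: 0.0855
```

```bash
python3 - <<'E'
from h import *
d,p=snap("wrist","w2")
e=dict(np.load("w1.npz"));pe=(e["pose_p"],e["pose_q"])
c1,_=rim(e,pe,(180,110,270,195),125);c2,X=rim(d,p,(255,160,385,280),125)
T,err=tri(ray(e,c1,pe),ray(d,c2,p));print(T.round(4),err.round(4))
for P in (X,): goto(p,[P[0],P[1],p[0][2]])
# block blob for position check
c=e["frame"][200:275,505:612].astype(int)
m=((c[...,2]-c[...,0])>3)&(c[...,2]>110);ct=max(cv2.findContours(m.astype(np.uint8),0,2)[0],key=cv2.contourArea);print([(q[0]+[505,200]).tolist() for q in cv2.approxPolyDP(ct,3,True)])
E
```

```text
j [0.437 0.299 1.552 0.    1.293 1.622] p [0.4893 0.3051 0.1998]
ellipse [219.7 151.7] [62.4 69.6] X [0.4893 0.3053 0.093 ]
ellipse [318.1 236.4] [64.5 66.9] X [0.4887 0.3026 0.093 ]
[0.4906 0.3035 0.1005] 0.0002
slide units [-0.06  0.09  0.  ] twist units 
[[546, 215], [536, 258], [594, 261], [605, 221]]
```

View pics/w2.png

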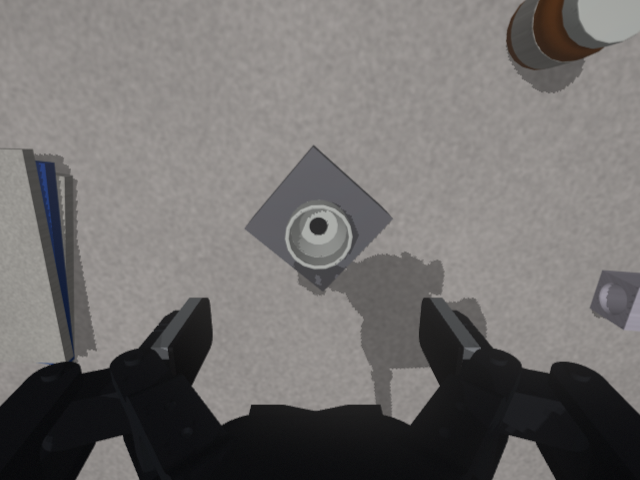

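The funnel rim is centred at (318,236), between the fingers. Descend and grip.

>>> servo_tool:
  slide:
    - [-0.06, 0.09, 0.8]
    - [0, 0, 0.9]
    - [0, 0, 0.9]
    - [0, 0, 0.9]
    - [0, 0, 0.9]
    - [0, 0, 0.7]
    - [0, 0, 0.43]
    - [0, 0, 0]
  twist:
    - [0, 0, 0]
    - [0, 0, 0]
    - [0, 0, 0]
    - [0, 0, 0]
    - [0, 0, 0]
    - [0, 0, 0]
    - [0, 0, 0]
    - [0, 0, 0]

```text
clock: 4.75
eef_pos: [0.4886, 0.3004, 0.0627]
tcp_rot: [0.982, 0.19, -0.001, 0.0]
ft_force: [0.0, -0.1, 1.0]
opening: 0.0854
```

>>> servo_tool:
  slide:
    - [0, 0, 0]
    - [0, 0, 0]
    - [0, 0, 0]
    - [0, 0, 0]
    - [0, 0, 0]
    - [0, 0, 0]
    - [0, 0, 0]
    - [0, 0, 0]
  twist:
    - [0, 0, 0]
    - [0, 0, 0]
    - [0, 0, 0]
    - [0, 0, 0]
    - [0, 0, 0]
    - [0, 0, 0]
    - [0, 0, 0]
    - [0, 0, 0]
  fingers: 1
  newtons: 30

```text
clock: 5.75
eef_pos: [0.4897, 0.3015, 0.064]
tcp_rot: [0.982, 0.191, 0.001, -0.0]
ft_force: [-0.6, -0.3, 6.2]
opening: 0.0483
```

>>> servo_tool:
  slide:
    - [0, 0, -0.3]
    - [0, 0, -0.7]
    - [0, 0, -1]
    - [0, 0, -1]
    - [0, 0, -1]
    - [0, 0, -1]
    - [0, 0, -1]
    - [0, 0, -1]
    - [0, 0, 0]
  twist:
    - [0, 0, 0]
    - [0, 0, 0]
    - [0, 0, 0]
    - [0, 0, 0]
    - [0, 0, 0]
    - [0, 0, 0]
    - [0, 0, 0]
    - [0, 0, 0]
    - [0, 0, 0]

```text
clock: 6.88
eef_pos: [0.49, 0.3017, 0.2399]
tcp_rot: [0.982, 0.191, 0.002, -0.0]
ft_force: [-0.0, 0.2, -0.6]
opening: 0.0481
```

>>> servo_tool:
  slide:
    - [-0.2, 0.5, 0]
    - [-0.4, 0.9, 0]
    - [-0.45, 1, 0]
    - [-0.45, 1, 0]
    - [-0.45, 1, 0]
    - [-0.45, 1, 0]
    - [-0.45, 1, 0]
    - [-0.45, 1, 0]
    - [-0.45, 1, 0]
    - [-0.45, 1, 0]
    - [-0.45, 1, 0]
    - [-0.45, 1, 0]
  twist:
    - [0, 0, 0]
    - [0, 0, 0]
    - [0, 0, 0]
    - [0, 0, 0]
    - [0, 0, 0]
    - [0, 0, 0]
    - [0, 0, 0]
    - [0, 0, 0]
    - [0, 0, 0]
    - [0, 0, 0]
    - [0, 0, 0]
    - [0, 0, 0]

```text
clock: 8.38
eef_pos: [0.4759, -0.0122, 0.2364]
tcp_rot: [0.982, 0.191, -0.002, -0.0]
ft_force: [0.7, -0.0, -0.0]
opening: 0.0485
```

>>> servo_tool:
  slide:
    - [-0.45, 1, 0]
    - [-0.45, 1, 0]
    - [-0.45, 1, 0]
    - [-0.45, 1, 0]
    - [-0.45, 1, 0]
    - [-0.45, 1, 0]
    - [-0.45, 1, 0]
    - [-0.3, 0.6, 0]
    - [0, 0, 0]
  twist:
    - [0, 0, 0]
    - [0, 0, 0]
    - [0, 0, 0]
    - [0, 0, 0]
    - [0, 0, 0]
    - [0, 0, 0]
    - [0, 0, 0]
    - [0, 0, 0]
    - [0, 0, 0]

```text
clock: 9.5
eef_pos: [0.4678, -0.2198, 0.2371]
tcp_rot: [0.982, 0.19, -0.001, -0.001]
ft_force: [-0.2, 0.1, -1.0]
opening: 0.0483
```

```bash
python3 - <<'E'
from h import *
d,p=snap("wrist","w3")
s,_=snap("scene","s3");b,_=snap("side","b3")
E
```

```text
j [-0.574  0.186  1.613  0.     1.345  0.615] p [ 0.4678 -0.2198  0.2371]
j [-5.730e-01  1.850e-01  1.613e+00  1.000e-03  1.345e+00  6.150e-01] p [ 0.468  -0.2189  0.2373]
j [-5.720e-01  1.850e-01  1.613e+00  1.000e-03  1.345e+00  6.150e-01] p [ 0.4682 -0.2185  0.2375]
```

View pics/w3.png

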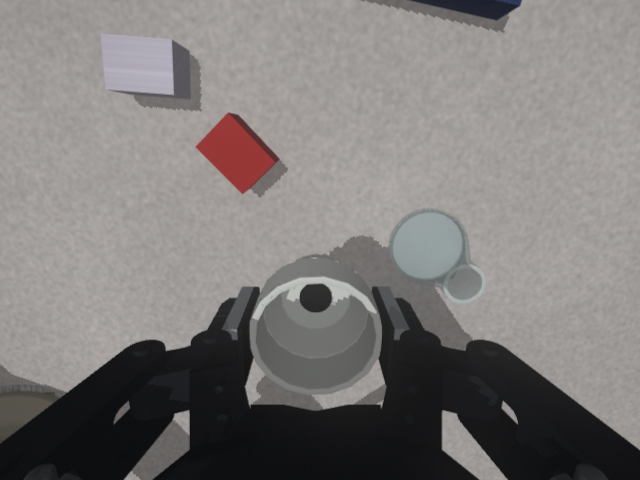

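Wrist view: the held funnel's rim is at (316,330) with its stem bore at (316,297). The flask foot is at (428,245) and its mouth at (463,283).

```bash
python3 - <<'E'
from h import *
d=dict(np.load("w3.npz"));p=(d["pose_p"],d["pose_q"])
a=dict(np.load("scene0.npz"));b=dict(np.load("side0.npz"))
print("mouth w z.11",plane(d,(463,283),.11,p).round(4),"foot",plane(d,(428,245),0.003,p).round(4))
print("tri",[np.round(x,4) for x in tri(ray(d,(463,283),p),ray(a,(118,320)),ray(b,(254,437)))])
# refine mouth: hough/edges crop stats
for nm,dd,box in(("w",d,(430,250,500,315)),("scene",a,(95,305,140,335)),("side",b,(230,415,280,465))):
    x0,y0,x1,y1=box;cv2.imwrite(f"{nm}_m.png",cv2.resize(dd["frame"][y0:y1,x0:x1],(264,264),interpolation=2)[:,:,::-1])
cv2.imwrite("pics/m.png",np.hstack([cv2.imread(f"{n}_m.png") for n in("w","scene","side")]))
# funnel rim in tool coordinates
for c,w in(((316,330),132),):
    z=353.5*.05/w;v=np.linalg.solve(d["K"],[c[0],c[1],1])*z;print("rim tool",(d["mount"]@np.r_[v,1])[:3].round(4))
v=d["mount"][:3,:3]@np.linalg.solve(d["K"],[316,297,1]);o=d["mount"][:3,3]
for h in(.03,.045,.06): print("stem bore at tool z",h,(o+v*(h-o[2])/v[2]).round(4))
# block top corners
P=np.array([plane(d,q,.044,p) for q in((101,34),(172,40),(174,95),(106,90))])[:,:2];e=np.roll(P,-1,0)-P
print("block",P.mean(0).round(4),np.linalg.norm(e,axis=1).round(3),np.degrees(np.arctan2(e[:,1],e[:,0])).round(0))
E
```

```text
mouth w z.11 [ 0.4696 -0.3511  0.11  ] foot [ 0.47  -0.355  0.003]
tri [array([ 0.471 , -0.35  ,  0.1087]), np.float64(0.0022)]
rim tool [ 0.      0.0001 -0.0248]
stem bore at tool z 0.03 [-0.0129  0.0004  0.03  ]
stem bore at tool z 0.045 [-0.0202  0.0005  0.045 ]
stem bore at tool z 0.06 [-0.0275  0.0005  0.06  ]
block [ 0.5288 -0.0296] [0.06  0.044 0.06  0.044] [ -72. -162.  108.   18.]
```

View pics/m.png

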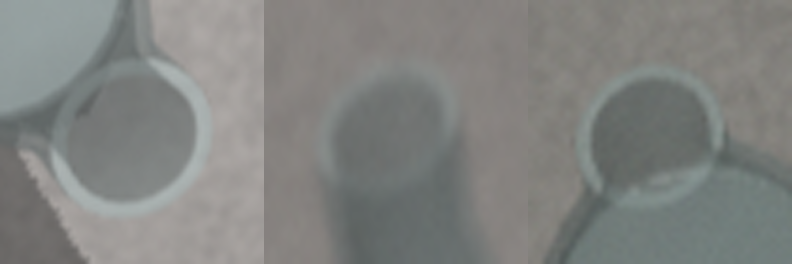

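```bash
python3 - <<'E'
from h import *
from station import observe
d=dict(np.load("w3.npz"));p=(d["pose_p"],d["pose_q"])
a=dict(np.load("scene0.npz"));b=dict(np.load("side0.npz"))
print("wrist",plane(d,(464.5,283.7),.11,p).round(4),"scene",plane(a,(116.5,319.3),.11).round(4),"side",plane(b,(253.1,440.9),.11).round(4))
X,e=tri(ray(d,(464.5,283.7),p),ray(a,(116.5,319.3)),ray(b,(253.1,440.9)));print(X.round(4),e.round(4))
s=observe();goto((np.array(s["eef_pos"]),np.array(s["tcp_rot"])),[X[0],X[1],s["eef_pos"][2]],[.98163,.19081,0,0])
print(np.load("w3.npz")["pose_q"].round(4))
E
```

```text
wrist [ 0.4695 -0.3525  0.11  ] scene [ 0.4725 -0.3524  0.11  ] side [ 0.4696 -0.3538  0.11  ]
[ 0.4699 -0.3525  0.1087] 0.0015
slide units [-1.95  5.   -0.01] twist units [-0.01  0.    0.  ]
[ 9.818e-01  1.897e-01 -7.000e-04 -7.000e-04]
```

>>> servo_tool:
  slide:
    - [-0.3, 0.8, 0]
    - [-0.35, 0.9, 0]
    - [-0.35, 0.9, 0.3]
    - [-0.35, 0.9, 0.5]
    - [-0.35, 0.9, 0.5]
    - [-0.25, 0.6, 0.6]
    - [0, 0, 0.4]
    - [0, 0, 0]
  twist:
    - [0, 0, 0]
    - [0, 0, 0]
    - [0, 0, 0]
    - [0, 0, 0]
    - [0, 0, 0]
    - [0, 0, 0]
    - [0, 0, 0]
    - [0, 0, 0]

```text
clock: 10.65
eef_pos: [0.4696, -0.3522, 0.1792]
tcp_rot: [0.982, 0.191, -0.001, -0.002]
ft_force: [0.2, 0.1, -0.7]
opening: 0.0481
```

```bash
python3 - <<'E'
from h import *
s,p=snap("scene","s4");b,_=snap("side","b4")
c=[cv2.resize(i["frame"][y-50:y+50,x-40:x+40],(400,500),interpolation=2) for i,x,y in((s,118,310),(b,254,430))]
cv2.imwrite("pics/m4.png",np.hstack(c)[:,:,::-1])
E
```

```text
j [-7.620e-01  3.280e-01  1.561e+00  1.000e-03  1.256e+00  4.240e-01] p [ 0.4696 -0.3522  0.1792]
j [-0.762  0.327  1.56   0.     1.256  0.424] p [ 0.4701 -0.3525  0.1801]
```

View pics/m4.png

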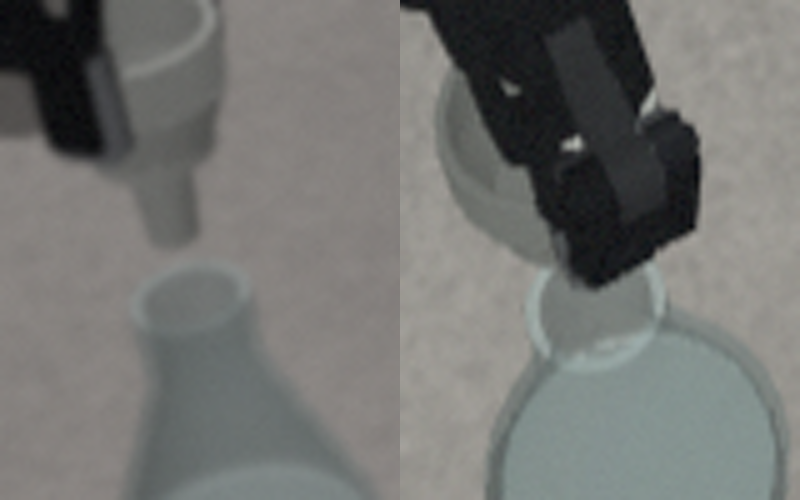

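```bash
python3 - <<'E'
from h import *
a=dict(np.load("s4.npz"));X=np.array([.4698,-.3524,0])
def pr(d,P): q=d["K"]@(d["R"]@P+d["t"]);return (q[:2]/q[2]).round(1)
for z in(.11,.125,.13,.135,.205,.21): print(z,pr(a,X+[0,0,z]))
print("mm/px",1/603.9*(a["R"]@X+a["t"])[2])
o,v=ray(a,(112.4,308));print("tip ray at z=.131:",plane(a,(112.4,308),.131).round(4), plane(a,(112.4,308),.125).round(4),plane(a,(116.2,319.6),.11).round(4))
E
```

```text
0.11 [115.3 318.7]
0.125 [113.4 310.9]
0.13 [112.8 308.2]
0.135 [112.2 305.6]
0.205 [102.9 266.7]
0.21 [102.2 263.8]
mm/px 0.0016126757617770612
tip ray at z=.131: [ 0.4701 -0.3531  0.131 ] [ 0.463  -0.3486  0.125 ] [ 0.4727 -0.3531  0.11  ]
```

The stem tip lines up with the mouth to about 1.5 mm. Lower it.

>>> servo_tool:
  slide:
    - [0.04, 0, 0.3]
    - [0, 0, 0.4]
    - [0, 0, 0.4]
    - [0, 0, 0.35]
    - [0, 0, 0.25]
    - [0, 0, 0.1]
    - [0, 0, 0]
  twist:
    - [0, 0, 0]
    - [0, 0, 0]
    - [0, 0, 0]
    - [0, 0, 0]
    - [0, 0, 0]
    - [0, 0, 0]
    - [0, 0, 0]

```text
clock: 11.62
eef_pos: [0.4712, -0.3531, 0.1355]
tcp_rot: [0.982, 0.191, -0.0, 0.0]
ft_force: [-1.4, -0.6, -0.1]
opening: 0.0487
```

>>> servo_tool:
  slide:
    - [0, 0, 0.1]
    - [0, 0, 0.08]
    - [0, 0, 0.06]
    - [0, 0, 0]
  twist:
    - [0, 0, 0]
    - [0, 0, 0]
    - [0, 0, 0]
    - [0, 0, 0]

```text
clock: 12.12
eef_pos: [0.4711, -0.3529, 0.1294]
tcp_rot: [0.982, 0.191, -0.0, -0.0]
ft_force: [0.0, 0.3, 0.6]
opening: 0.0487
```

>>> servo_tool:
  slide:
    - [0, 0, 0.08]
    - [0, 0, 0]
  twist:
    - [0, 0, 0]
    - [0, 0, 0]

```text
clock: 12.38
eef_pos: [0.4711, -0.3529, 0.1274]
tcp_rot: [0.982, 0.191, -0.0, -0.0]
ft_force: [-0.2, 0.1, -0.3]
opening: 0.0483
```

>>> servo_tool:
  slide:
    - [0, 0, 0.08]
    - [0, 0, 0]
  twist:
    - [0, 0, 0]
    - [0, 0, 0]

```text
clock: 12.62
eef_pos: [0.4711, -0.3529, 0.1254]
tcp_rot: [0.982, 0.191, -0.0, -0.0]
ft_force: [-0.1, -0.3, -0.9]
opening: 0.0481
```

>>> servo_tool:
  slide:
    - [0, 0, 0.08]
    - [0, 0, 0]
  twist:
    - [0, 0, 0]
    - [0, 0, 0]

```text
clock: 12.88
eef_pos: [0.4713, -0.3532, 0.124]
tcp_rot: [0.982, 0.191, 0.0, 0.0]
ft_force: [-0.9, 0.4, 2.4]
opening: 0.0484
```

>>> servo_tool:
  slide:
    - [0, 0, 0.08]
    - [0, 0, 0]
  twist:
    - [0, 0, 0]
    - [0, 0, 0]

```text
clock: 13.12
eef_pos: [0.4714, -0.3532, 0.124]
tcp_rot: [0.982, 0.191, 0.0, 0.001]
ft_force: [-3.4, 2.4, 13.3]
opening: 0.0483
```

Contact comes at TCP z 0.124, which puts the rim at 0.124 + 0.029 = 0.153, so the funnel is home. Relieve the push and release.

>>> servo_tool:
  slide:
    - [0, 0, -0.06]
    - [0, 0, 0]
    - [0, 0, 0]
    - [0, 0, 0]
    - [0, 0, 0]
    - [0, 0, 0]
    - [0, 0, 0]
  twist:
    - [0, 0, 0]
    - [0, 0, 0]
    - [0, 0, 0]
    - [0, 0, 0]
    - [0, 0, 0]
    - [0, 0, 0]
    - [0, 0, 0]
  fingers: 0

```text
clock: 14.0
eef_pos: [0.4712, -0.353, 0.123]
tcp_rot: [0.982, 0.191, -0.0, 0.0]
ft_force: [0.4, -0.4, 0.7]
opening: 0.0854
```

>>> servo_tool:
  slide:
    - [0, 0, -0.4]
    - [0, 0, -0.8]
    - [0, 0, -1]
    - [0, 0, -1]
    - [0, 0, -1]
    - [0, 0, -1]
    - [0, 0, 0]
  twist:
    - [0, 0, 0]
    - [0, 0, 0]
    - [0, 0, 0]
    - [0, 0, 0]
    - [0, 0, 0]
    - [0, 0, 0]
    - [0, 0, 0]

```text
clock: 14.88
eef_pos: [0.4722, -0.354, 0.2558]
tcp_rot: [0.982, 0.191, 0.002, 0.002]
ft_force: [0.6, -0.2, 0.1]
opening: 0.0851
```

```bash
python3 - <<'E'
from h import *
s,p=snap("scene","s5");b,_=snap("side","b5");w,pw=snap("wrist","w5")
rim(w,pw,(235,150,405,340),125,.153)
c=[cv2.resize(i["frame"][y-h//2:y+h//2,x-k//2:x+k//2],(266,400),interpolation=2) for i,x,y,k,h in((s,118,320,80,120),(b,254,410,80,120),(w,316,245,213,320))]
cv2.imwrite("pics/m5.png",np.hstack(c)[:,:,::-1])
E
```

```text
j [-0.761  0.283  1.433 -0.     1.419  0.426] p [ 0.4722 -0.354   0.2558]
j [-0.761  0.285  1.436 -0.     1.418  0.426] p [ 0.4715 -0.3533  0.2541]
j [-0.761  0.285  1.438 -0.     1.418  0.426] p [ 0.471  -0.3528  0.2529]
ellipse [291.8 229.5] [195.3 274.9] X [ 0.4701 -0.3351  0.153 ]
```

View pics/m5.png

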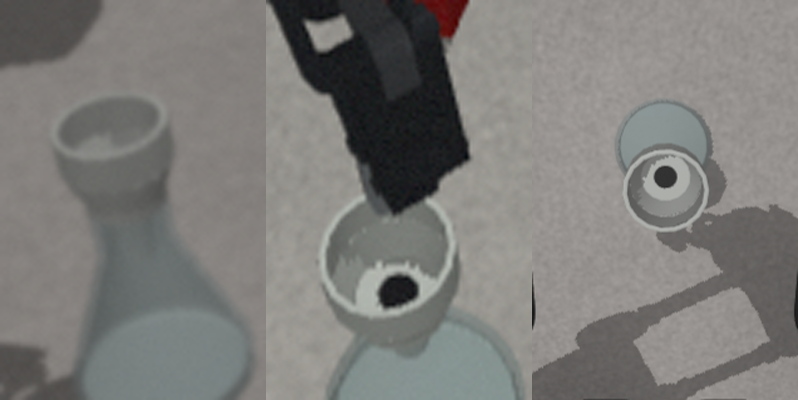

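Funnel sits in the neck: the scene, side and wrist views all show it upright, with the rim centred at about wrist (317,237). Check its height and fit the arm kinematics from the logged poses, to plan the turn.

```bash
python3 - <<'E'
from h import *
a,b,w=[dict(np.load(f"{n}.npz")) for n in("s5","b5","w5")];p=(w["pose_p"],w["pose_q"])
X,e=tri(ray(a,(111.7,299)),ray(b,(250.7,427)),ray(w,(316.7,237),p));print("rim",X.round(4),e.round(4),plane(w,(316.7,237),.153,p).round(4))
L=[json.loads(l) for l in open("log.txt")]+[[[-1.308,.277,1.506,0,1.361,-.121],[.215,-.533,.230],[.982,.191,0,0]]]
A=[];y=[];off=[]
for j,P,q in L:
    c,s=np.cos(j[0]),np.sin(j[0]);rr=c*P[0]+s*P[1];off.append(-s*P[0]+c*P[1])
    t=j[1]+j[2];A+=[[1,np.sin(j[1]),np.sin(t),np.cos(t),0],[0,np.cos(j[1]),np.cos(t),-np.sin(t),1]];y+=[rr,P[2]]
x,res,rk,sv=np.linalg.lstsq(np.array(A),np.array(y),rcond=None)
print("lat",np.round(off,4));print("a1,a2,d4,a3,h-d6",x.round(4),"sv",sv.round(3),"max err",np.abs(A@x-y).max())
A=np.array(A)[:,[1,2,4]];x=np.linalg.lstsq(A,np.array(y),rcond=None)[0];print("a2,d4,h-d6",x.round(4),np.abs(A@x-y).max())
E
```

```text
rim [ 0.4712 -0.3535  0.148 ] 0.0016 [ 0.4717 -0.3537  0.153 ]
lat [0.0693 0.0695 0.0694 0.0696 0.0696 0.0696 0.0696 0.0694 0.0694 0.0694
 0.0692]
a1,a2,d4,a3,h-d6 [-0.0009  0.634   0.4235  0.0725 -0.2196] sv [5.741 4.688 0.173 0.137 0.12 ] max err 0.0012219634626411402
a2,d4,h-d6 [ 0.6166  0.4104 -0.2762] 0.007634790019196425
```

>>> servo_tool:
  slide:
    - [0.59, -0.92, 0]
    - [0.59, -0.92, 0]
    - [0.59, -0.92, 0]
    - [0.59, -0.92, 0]
    - [0.59, -0.92, 0]
    - [0.59, -0.92, 0]
    - [0.59, -0.92, 0]
    - [0.59, -0.92, 0]
    - [0.59, -0.92, 0]
    - [0.59, -0.92, 0]
    - [0.59, -0.92, 0]
    - [0.59, -0.92, 0]
  twist:
    - [0, 0, 0]
    - [0, 0, 0]
    - [0, 0, 0]
    - [0, 0, 0]
    - [0, 0, 0]
    - [0, 0, 0]
    - [0, 0, 0]
    - [0, 0, 0]
    - [0, 0, 0]
    - [0, 0, 0]
    - [0, 0, 0]
    - [0, 0, 0]

```text
clock: 16.52
eef_pos: [0.5313, -0.0298, 0.2515]
tcp_rot: [0.982, 0.191, -0.001, -0.0]
ft_force: [0.3, 0.4, 0.3]
opening: 0.0853
```

>>> servo_tool:
  slide:
    - [0, 0, 0]
    - [0, 0, 0]
    - [0, 0, 0]
    - [0, 0, 0]
    - [0, 0, 0]
    - [0, 0, 0]
    - [0, 0, 0]
    - [0, 0, 0]
    - [0, 0, 0]
    - [0, 0, 0]
    - [0, 0, 0]
    - [0, 0, 0]
  twist:
    - [0, 0, -1]
    - [0, 0, -1]
    - [0, 0, -1]
    - [0, 0, -1]
    - [0, 0, -1]
    - [0, 0, -1]
    - [0, 0, -1]
    - [0, 0, -1]
    - [0, 0, -1]
    - [0, 0, -1]
    - [0, 0, -1]
    - [0, 0, -1]

```text
clock: 18.02
eef_pos: [0.5312, -0.0307, 0.2515]
tcp_rot: [0.701, 0.713, -0.001, -0.001]
ft_force: [0.6, 0.2, -0.6]
opening: 0.0853
```

>>> servo_tool:
  slide:
    - [0, 0, 0]
    - [0, 0, 0]
    - [0, 0, 0]
    - [0, 0, 0]
    - [0, 0, 0]
    - [0, 0, 0]
    - [0, 0, 0]
    - [0, 0, 0]
  twist:
    - [0, 0, -1]
    - [0, 0, -1]
    - [0, 0, -0.85]
    - [0, 1, 0]
    - [0, 1, 0]
    - [0, 1, 0]
    - [0, 1, 0]
    - [0, 0, 0]

```text
clock: 19.02
eef_pos: [0.5317, -0.0322, 0.2507]
tcp_rot: [0.584, 0.787, 0.117, -0.161]
ft_force: [-0.3, 0.2, -0.5]
opening: 0.0854
```

```bash
cat > kin.py <<'E'
from h import *
def fk(j,k):
    a2,d4,a3,h,d6,lat=k
    R1=Ro.from_euler("z",j[0]);t=j[1]+j[2]
    w=R1.apply([a2*np.sin(j[1])+d4*np.sin(t)+a3*np.cos(t),lat,h+a2*np.cos(j[1])+d4*np.cos(t)-a3*np.sin(t)])
    R=R1*Ro.from_euler("y",t)*Ro.from_euler("z",j[3])*Ro.from_euler("y",j[4])*Ro.from_euler("z",j[5]+np.pi/2)
    return w+R.apply([0,0,d6]),R
E
python3 - <<'E'
from kin import *
from scipy.optimize import least_squares
from station import observe
s=observe();print(np.round(s["joint_pos"],3),s["eef_pos"],s["tcp_rot"])
open("log.txt","a").write(json.dumps([np.array(s[k]).tolist() for k in("joint_pos","eef_pos","tcp_rot")])+"\n")
L=[json.loads(l) for l in open("log.txt")]
f=lambda k:np.concatenate([fk(j,k)[0]-P for j,P,q in L])
o=least_squares(f,[.63,.42,.07,.15,.37,.07]);print(o.x.round(4),np.abs(o.fun).max().round(4))
j,P,q=L[-1];print("rot err",((fk(j,o.x)[1].inv()*Ro.from_quat(q)).magnitude()).round(4))
np.save("k.npy",o.x)
E
```

```text
[-0.401  0.317  1.47   0.303  1.622 -0.721] [ 0.53172377 -0.03219479  0.25066875] [ 0.58375798  0.78702023  0.11730393 -0.16144837]
[0.6297 0.4211 0.0604 0.1368 0.3645 0.0694] 0.0Traceback (most recent call last):
  File "<stdin>", line 9, in <module>
AttributeError: 'float' object has no attribute 'round'
```

```bash
cat >> kin.py <<'E'
k=np.array([.6297,.4211,.0604,.1368,.3645,.0694])
lo=np.array([-2.89,-.75,.22,-1.18,.11,-2.7]);hi=np.array([2.89,2.08,2.7,4.32,2.71,2.7])
from scipy.optimize import least_squares
def ik(P,R,j0):
    f=lambda j:np.r_[(fk(j,k)[0]-P)*5,(fk(j,k)[1].inv()*R).as_rotvec()]
    o=least_squares(f,np.clip(j0,lo+1e-3,hi-1e-3),bounds=(lo,hi));return o.x,np.linalg.norm(o.fun)
def Rt(z,x):
    z=np.array(z,float);x=np.array(x,float);return Ro.from_matrix(np.c_[x,np.cross(z,x),z])
E
python3 - <<'E'
from kin import *
j,P,q=json.loads(open("log.txt").readlines()[-1]);f=fk(j,k);print((f[0]-P).round(4),(f[1].inv()*Ro.from_quat(q)).magnitude())
C=np.array([.4712,-.3535,.223]);up=[0,0,1]
# path: lift at block, pitch 0..90 at phi0=107, P keeping grasp at height .3
phi=np.radians(107.5)
jj=np.array(j)
for z in(.30,):
  for b in np.linspace(0,np.pi/2,7):
    hz=np.array([np.cos(phi),np.sin(phi),0]);Z=-np.cos(b)*np.array(up)+np.sin(b)*hz;X=np.cos(b)*hz+np.sin(b)*np.array(up)
    G=np.array([.531,-.031,z]);jj,e=ik(G+.0187*Z,Rt(Z,X),jj);print("pitch",round(b,2),jj.round(2),round(e,4))
for ph in range(107,-150,-20):
    p=np.radians(ph);Z=np.array([np.cos(p),np.sin(p),0]);best=[]
    for j0 in([-.4,.4,1.8,1.5,1.5,0],[-.4,.4,1.8,1.5,1.5,2],[-.4,.4,1.8,1.5,1.5,-2],jj):
        best.append(ik(C+.0187*Z,Rt(Z,up),j0))
    b=min(best,key=lambda t:t[1]);print("final",ph,b[0].round(2),round(b[1],4))
E
```

```text
[ 0. -0. -0.] 4.4022346672339676e-16
pitch 0.0 [-0.19  0.19  1.5  -0.    1.45 -0.49] 0.0
pitch 0.26 [-0.33  0.25  1.45  0.21  1.6  -0.64] 0.0
pitch 0.52 [-0.44  0.33  1.41  0.38  1.76 -0.74] 0.0
pitch 0.79 [-0.52  0.43  1.39  0.53  1.9  -0.8 ] 0.0
pitch 1.05 [-0.57  0.54  1.4   0.67  2.03 -0.84] 0.0
pitch 1.31 [-0.6   0.64  1.42  0.79  2.15 -0.86] 0.0
pitch 1.57 [-0.61  0.74  1.47  0.91  2.26 -0.89] 0.0
final 107 [-0.95  1.03  1.    0.65  2.59 -1.  ] 0.0
final 87 [-1.08  0.95  1.2   0.83  2.37 -0.9 ] 0.0
final 67 [-1.2   0.86  1.45  0.97  2.13 -0.91] 0.0
final 47 [-1.31  0.76  1.72  1.11  1.9  -0.99] 0.0
final 27 [-1.39  0.68  2.    1.31  1.7  -1.12] 0.0
final 7 [-1.43  0.63  2.28  1.59  1.57 -1.33] 0.0
final -13 [-1.35  0.64  2.54  2.02  1.59 -1.61] 0.0
final -33 [-1.03  0.69  2.7   2.67  1.78 -1.68] 0.022
final -53 [-0.54  0.67  2.63  3.53  1.72 -1.51] 0.0
final -73 [-0.25  0.62  2.38  4.17  1.5  -1.69] 0.0
final -93 [-0.24  0.66  2.3   4.32  1.54 -1.75] 0.2251
final -113 [-0.19  0.69  1.67 -1.18  1.71 -2.31] 0.2459
final -133 [-0.24  0.82  1.54 -1.18  1.92 -2.28] 0.0118
```

The kinematics fit exactly: FK error is 0 and j4's sign is confirmed. A final tool direction near azimuth 75° is well within range, with tool x up so the hole is up. Untilt and measure the block up close.

>>> servo_tool:
  slide:
    - [0, 0, 0]
    - [0, 0, 0]
    - [0, 0, 0]
    - [0, 0, 0]
    - [0, 0, 0.9]
    - [0, 0, 0.9]
    - [0, 0, 0]
  twist:
    - [0, -1, 0]
    - [0, -1, 0]
    - [0, -1, 0]
    - [0, -1, 0]
    - [0, 0, 0]
    - [0, 0, 0]
    - [0, 0, 0]

```text
clock: 19.9
eef_pos: [0.5301, -0.0296, 0.2066]
tcp_rot: [0.594, 0.805, -0.001, -0.002]
ft_force: [0.5, -0.3, 1.1]
opening: 0.0854
```

```bash
python3 - <<'E'
from kin import *
d,p=snap("wrist","w6")
hsv=d["frame"].astype(int);g=hsv
m=((g[...,2]-g[...,0])>3)&(g[...,2]>120);m[:60]=0;m[330:]=0
m=cv2.morphologyEx(m.astype(np.uint8),cv2.MORPH_OPEN,np.ones((3,3)))
ct=max(cv2.findContours(m,0,2)[0],key=cv2.contourArea)
(c,wh,an)=cv2.minAreaRect(ct);bx=cv2.boxPoints(((c),wh,an));print(cv2.contourArea(ct),np.round(c),np.round(wh),bx.round(0).tolist())
P=np.array([plane(d,q,.044,p) for q in bx])[:,:2];e=np.roll(P,-1,0)-P
print("block",P.mean(0).round(4),np.linalg.norm(e,axis=1).round(4),np.degrees(np.arctan2(e[:,1],e[:,0])).round(1))
x,y,w,h=cv2.boundingRect(ct)
cv2.imwrite("pics/w6c.png",d["frame"][100:330,180:460,::-1])
print(Ro.from_quat(p[1]).as_matrix()[:,0].round(3))
E
```

```text
j [-1.870e-01  2.270e-01  1.636e+00 -1.000e-03  1.282e+00 -4.860e-01] p [ 0.5301 -0.0296  0.2066]
3260.0 [316. 214.] [71. 49.] [[292.0, 179.0], [341.0, 179.0], [341.0, 250.0], [292.0, 250.0]]
block [ 0.5294 -0.0272] [0.0421 0.0644 0.0447 0.0644] [  17.3  -71.5 -162.6  106.2]
[-0.295  0.955  0.001]
```

View pics/w6c.png

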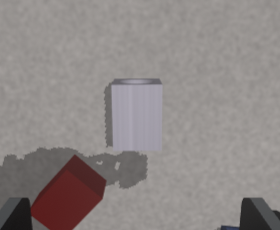

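Enlarged crop: block top face spans crop rows 82–151, with the hole mouth visible at its upper end (137,80), on the tool +x side. The red look-alike is at (70,195) and is not meant. TCP is already over the block centre and yaw is aligned.

>>> servo_tool:
  slide:
    - [0, 0, 0.6]
    - [0, 0, 0.9]
    - [0, 0, 0.9]
    - [0, 0, 0.9]
    - [0, 0, 0.9]
    - [0, 0, 0.9]
    - [0, 0, 0.9]
    - [0, 0, 0.9]
    - [0, 0, 0.7]
    - [0, 0, 0.35]
    - [0, 0, 0.15]
    - [0, 0, 0]
  twist:
    - [0, 0, 0]
    - [0, 0, 0]
    - [0, 0, 0]
    - [0, 0, 0]
    - [0, 0, 0]
    - [0, 0, 0]
    - [0, 0, 0]
    - [0, 0, 0]
    - [0, 0, 0]
    - [0, 0, 0]
    - [0, 0, 0]
    - [0, 0, 0]

```text
clock: 21.45
eef_pos: [0.5324, -0.031, 0.0058]
tcp_rot: [0.594, 0.804, 0.0, 0.0]
ft_force: [-0.6, 0.2, -0.3]
opening: 0.0855
```

>>> servo_tool:
  slide:
    - [0, 0, 0]
    - [0, 0, 0]
    - [0, 0, 0]
    - [0, 0, 0]
    - [0, 0, 0]
    - [0, 0, 0]
    - [0, 0, 0]
    - [0, 0, 0]
    - [0, 0, 0]
  twist:
    - [0, 0, 0]
    - [0, 0, 0]
    - [0, 0, 0]
    - [0, 0, 0]
    - [0, 0, 0]
    - [0, 0, 0]
    - [0, 0, 0]
    - [0, 0, 0]
    - [0, 0, 0]
  fingers: 1
  newtons: 60

```text
clock: 22.58
eef_pos: [0.5322, -0.0309, 0.0061]
tcp_rot: [0.594, 0.804, 0.0, 0.0]
ft_force: [-0.9, 0.3, 4.8]
opening: 0.0432
```

>>> servo_tool:
  slide:
    - [0, 0, -0.4]
    - [0, 0, -0.8]
    - [0, 0, -1]
    - [0, 0, -1]
    - [0, 0, -1]
    - [0, 0, -1]
    - [0, 0, -1]
    - [0, 0, -1]
    - [0, 0, -1]
    - [0, 0, -1]
    - [0, 0, -1]
    - [0, 0, -1]
  twist:
    - [0, 0, 0]
    - [0, 0, 0]
    - [0, 0, 0]
    - [0, 0, 0]
    - [0, 0, 0]
    - [0, 0, 0]
    - [0, 0, 0]
    - [0, 0, 0]
    - [0, 0, 0]
    - [0, 0, 0]
    - [0, 0, 0]
    - [0, 0, 0]

```text
clock: 24.08
eef_pos: [0.5314, -0.0306, 0.2861]
tcp_rot: [0.594, 0.804, -0.0, -0.0]
ft_force: [0.2, -0.7, -2.2]
opening: 0.0434
```

>>> servo_tool:
  slide:
    - [0, 0, 0]
    - [0, 0, 0]
    - [0, 0, 0]
    - [0, 0, 0]
    - [0, 0, 0]
    - [0, 0, 0]
    - [0, 0, 0]
    - [0, 0, 0]
    - [0, 0, 0]
    - [0, 0, 0]
    - [0, 0, 0]
    - [0, 0, 0]
  twist:
    - [0, 0.6, 0]
    - [0, 1, 0]
    - [0, 1, 0]
    - [0, 1, 0]
    - [0, 1, 0]
    - [0, 1, 0]
    - [0, 1, 0]
    - [0, 1, 0]
    - [0, 1, 0]
    - [0, 1, 0]
    - [0, 1, 0]
    - [0, 1, 0]

```text
clock: 25.58
eef_pos: [0.5323, -0.0314, 0.2848]
tcp_rot: [0.497, 0.672, 0.326, -0.441]
ft_force: [-0.1, 0.4, -2.9]
opening: 0.0434
```

>>> servo_tool:
  slide:
    - [0, 0, 0]
    - [0, 0, 0]
    - [0, 0, 0]
    - [0, 0, 0]
    - [0, 0, 0]
    - [0, 0, 0]
    - [0, 0, 0]
    - [0, 0, 0]
    - [0, 0, 0]
    - [0, 0, 0]
    - [0, 0, 0]
    - [0, 0, 0]
  twist:
    - [0, 1, 0]
    - [0, 1, 0]
    - [0, 1, 0]
    - [0, 1, 0]
    - [0, 0.1, 0]
    - [-0.6, 0, 0]
    - [-1, 0, 0]
    - [-1, 0, 0]
    - [-1, 0, 0]
    - [-1, 0, 0]
    - [-0.6, 0, 0]
    - [0, 0, 0]

```text
clock: 27.08
eef_pos: [0.5314, -0.0309, 0.2862]
tcp_rot: [0.553, 0.443, 0.552, -0.44]
ft_force: [0.8, 0.6, -1.7]
opening: 0.0433
```

```bash
python3 - <<'E'
from kin import *
w,p=snap("wrist","w7")
R=Ro.from_quat(p[1]);print(R.as_matrix().round(3))
B=np.array([.0023,0,-.016]);print("block centre est",(p[0]+R.apply(B)).round(4))
Z=R.as_matrix()[:,2].copy();Z[2]=0;Z/=np.linalg.norm(Z);F=Rt(Z,[0,0,1])
C=np.array([.4715,-.3535,.153+.03+.035]);goto(p,C-F.apply(B),F.as_quat())
cv2.imwrite("pics/w7c.png",w["frame"][200:480:,120:520,::-1])
E
```

```text
j [-0.825  0.62   1.825  1.083  1.94  -0.97 ] p [ 0.5314 -0.0309  0.2862]
[[-0.001  0.975  0.221]
 [ 0.004 -0.221  0.975]
 [ 1.     0.002 -0.003]]
block centre est [ 0.5279 -0.0465  0.2886]
slide units [ -2.86   0.5  -12.47] twist units [-0.    0.03  0.02]
```

View pics/w7c.png

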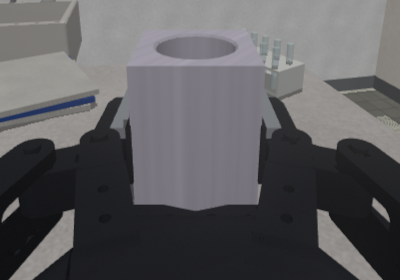

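Wrist view: the hole faces up at crop (197,46) and the block sits straight in the pads. Carry it over the funnel.

>>> servo_tool:
  slide:
    - [0, 0.04, -0.6]
    - [0, 0.04, -1]
    - [0, 0.04, -1]
    - [0, 0.04, -1]
    - [0, 0.04, -1]
    - [0, 0.05, -1]
    - [0, 0.05, -1]
    - [0, 0.05, -1]
    - [0, 0.05, -1]
    - [0, 0.05, -1]
    - [0, 0.05, -1]
    - [0, 0, -1]
  twist:
    - [0, 0, 0]
    - [0, 0, 0]
    - [0, 0, 0]
    - [0, 0, 0]
    - [0, 0, 0]
    - [0, 0, 0]
    - [0, 0, 0]
    - [0, 0, 0]
    - [0, 0, 0]
    - [0, 0, 0]
    - [0, 0, 0]
    - [0, 0, 0]

```text
clock: 28.62
eef_pos: [0.4794, -0.3187, 0.2854]
tcp_rot: [0.553, 0.441, 0.552, -0.441]
ft_force: [-0.7, -0.4, -3.5]
opening: 0.0433
```

>>> servo_tool:
  slide:
    - [0, 0, -0.6]
    - [-0.2, 0, -0.27]
    - [0, 0, 0]
    - [0, 0, 0]
  twist:
    - [0, 0.03, 0]
    - [0, 0, 0.02]
    - [0, 0, 0]
    - [0, 0, 0]

```text
clock: 29.12
eef_pos: [0.4757, -0.337, 0.2808]
tcp_rot: [0.552, 0.441, 0.552, -0.443]
ft_force: [-0.1, 0.5, -2.8]
opening: 0.0437
```

```bash
cat > chk.py <<'E'
from kin import *
import sys
t=sys.argv[1]
s,p=snap("scene","s"+t);b,_=snap("side","b"+t)
R=Ro.from_quat(p[1]);B=np.array([.0023,0,-.016]);print("x axis",R.as_matrix()[:,0].round(4),"block",(p[0]+R.apply(B)).round(4))
Z=R.as_matrix()[:,2].copy();Z[2]=0;Z/=np.linalg.norm(Z);F=Rt(Z,[0,0,1])
goto(p,np.array([.4715,-.3535,.218])-F.apply(B),F.as_quat())
c=[cv2.resize(i["frame"][y-75:y+75,x-50:x+50],(400,600),interpolation=2) for i,x,y in((s,110,295),(b,250,385))]
cv2.imwrite(f"pics/c{t}.png",np.hstack(c)[:,:,::-1])
E
python3 chk.py 8
```

```text
j [-1.139  0.844  1.289  0.965  2.31  -0.799] p [ 0.4757 -0.337   0.2808]
j [-1.139  0.844  1.289  0.965  2.31  -0.799] p [ 0.4757 -0.3369  0.281 ]
x axis [ 0.0014 -0.0033  1.    ] block [ 0.4721 -0.3527  0.2831]
slide units [-2.61 -0.01 -0.05] twist units [-0.   -0.03 -0.02]
```

>>> servo_tool:
  slide:
    - [-0.4, 0, 0]
    - [-0.6, 0, 0]
    - [-0.6, 0, 0]
    - [-0.5, 0, 0]
    - [-0.35, 0, -0.05]
    - [-0.15, 0, 0]
    - [0, 0, 0]
    - [0, 0, 0]
    - [0, 0, 0]
    - [0, 0, 0]
  twist:
    - [0, 0, 0]
    - [0, 0, 0]
    - [0, 0, 0]
    - [0, 0, 0]
    - [0, 0, 0]
    - [0, 0, 0]
    - [0, 0, 0]
    - [0, 0, 0]
    - [0, 0, 0]
    - [0, 0, 0]

```text
clock: 30.48
eef_pos: [0.4752, -0.3387, 0.216]
tcp_rot: [0.552, 0.441, 0.553, -0.442]
ft_force: [0.3, 0.1, -1.7]
opening: 0.0435
```

```bash
python3 chk.py 9
```

```text
j [-1.141  0.916  1.313  0.897  2.253 -0.902] p [ 0.4752 -0.3387  0.216 ]
j [-1.141  0.916  1.313  0.897  2.253 -0.902] p [ 0.4752 -0.3387  0.216 ]
x axis [ 8.e-04 -2.e-03  1.e+00] block [ 0.4717 -0.3543  0.2183]
slide units [-0.01 -0.01  0.03] twist units [-0.   -0.02 -0.01]
```

View pics/c9.png

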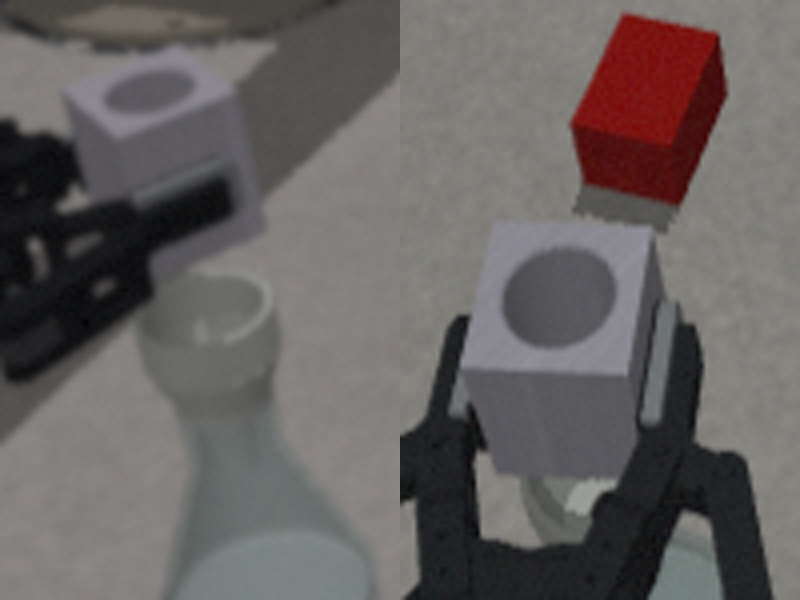

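Final view: the hole faces up (scene crop (150,92), side crop (558,297)) with a clear gap above the funnel rim, and the funnel and flask are upright. One numeric check of the hole mouth and the bystanders, then hand in.

```bash
python3 - <<'E'
from h import *
from station import observe,r
a=dict(np.load("s9.npz"));b=dict(np.load("b9.npz"));a0=dict(np.load("scene0.npz"));b0=dict(np.load("side0.npz"))
X,e=tri(ray(a,(97.5,243)),ray(b,(239.5,384.2)));print("hole mouth",X.round(4),round(float(e),4))
for n,d,d0,B in(("jar",a,a0,(395,215,430,275)),("beaker",a,a0,(372,272,420,330)),("book",a,a0,(245,315,392,442)),("stand",a,a0,(318,186,382,222)),("flask foot",a,a0,(95,350,160,390))):
    x0,y0,x1,y1=B;print(n,"mean |diff|",np.abs(d["frame"][y0:y1,x0:x1].astype(int)-d0["frame"][y0:y1,x0:x1]).mean().round(2))
print(np.abs(observe()["joint_vel"]).max().round(4))
if np.hypot(X[0]-.4715,X[1]+.3535)<.008 and abs(X[2]-.248)<.01: r.close_job();print("closed")
E
```

```text
hole mouth [ 0.4713 -0.3535  0.2455] 0.0005
jar mean |diff| 1.05
beaker mean |diff| 0.97
book mean |diff| 1.13
stand mean |diff| 3.75
flask foot mean |diff| 1.86
0.001
the job is handed in; nothing more can be done
closed
```

The job is done and handed in at about 31 s. The funnel is in the flask's neck, released, and the arm is holding the block still above it with the hole facing up.

- **Funnel:** it met the flask's rim with the tool at 0.124 m, which puts the funnel's rim at 0.153 m, fully home. After release, three views showed it upright. Triangulating its rim gave 0.148 m, about 5 mm lower; I put that down to pixel error, since the contact height matched.
- **Block:** the hole was on the +y end, seen directly by the wrist camera before I gripped it. Its mouth is now at (0.471, −0.354, 0.246), within about 1 mm of the funnel's axis. By tool pose the block is less than 0.2° from upright, and its underside is about 35 mm above the funnel's rim.
- **Surroundings:** before-and-after pictures show no change at the jar, beaker or book, and almost none at the flask's foot. The stand area changed only where the funnel was taken out. The highest contact force read was about 13 N, when I pressed the funnel home.

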